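# Stack the equipment cases on the rack power unit and switch it over

### The arm

A 7-joint arm with a two-finger parallel gripper is mounted at the origin on the work surface. World frame = base frame: x ahead of the robot, y to its left, z up, the work surface at z = 0. Lengths are in m, angles in degrees, forces in N, time in s.
With the tool pointing down it reaches from about 0.425 to 0.875 m from the base axis. Payload 4.7 kg.
Tool frame: the origin (TCP) lies midway between the tips of the shut fingers; the grasp point (between the pads) lies env.grip_point_offset behind it (env.grip_point_offset is the distance from the TCP to the grasp point, in m); z points along the fingers, y is the line along which they close (so a half turn about z gives the same grasp; the last joint's range is limited). The gripper opens to 87 mm and grips with 3 to 60 N. Pads are 19 mm wide; open, the fingers measure 117 mm over their backs; the gripper's body (75 mm by 190 mm) begins 51 mm behind the grasp point.
Start: joints at [-70.755, 18.392, -4.016, 83.108, 1.295, 78.541, -3.26], TCP at [0.206, 0.617, 0.223] pointing down, gripper open.
Joint ranges: [-163.93, 163.93], [-17.29, 119.83], [-79.2, 71.16], [3.27, 140.29], [-89.18, 269.18], [5.43, 117.66], [-154.24, 154.24]. Speed limits (degrees/s): [147.25, 147.25, 180, 180, 180, 180, 180].

### API

Orientations are given as [roll, pitch, yaw] about the fixed x, y, z axes, in that order (R = Rz(yaw) Ry(pitch) Rx(roll)).
In Python, from cell import env gives the robot as it stands.
- The arm moves only by the shell command python3 -m creep 'ROWS' [FORCE]. ROWS is a JSON object of lists of equal length, an entry for each row: "translation": the shift along the tool's x, y, z in units of 0.08 m (1.0 is 0.08 m), a list of three; "turn": the turn, a rotation vector about the tool's x, y, z in units of 180 degrees (1.0 is 180 degrees), a list of three; "grip": the opening, from 0 (shut) to 1 (fully open). In form: {"translation": [[x, y, z], ...], "turn": [[ax, ay, az], ...], "grip": [grip, ...]}. A call has 1 to 5 rows; each row shifts and turns the commanded pose from where the row before left it, along the tool's axes as they then stand; what a row does not reach is not made up. A row lasts 1/8 s, in which the tool goes at most 62.5 mm and 10.7 degrees, less where a joint would pass 70% of its speed; a pose out of reach is approached as far as the arm can. A call with a number of a shift or a turn outside -1 to 1 is refused whole. A call with a gripper value outside its range is refused whole. The fingers move at their own pace and stop on an object; FORCE is the grip in N (left out, the last holds). Time passes only in rows, so rows that do not move let the fingers close. It gives the time, the measured TCP pose, the force, the opening and the grip force at its end, in the units of the state.
- env.get_obs(): the state, without advancing time (a new reading comes with each control period).
- env.read_camera(name): name is "side" or "top" or "wrist"; returns a dict with "frame" (480x640x3 uint8, red, green, blue), "z_map" (480x640 float32, m along the optical axis (not along the pixel's ray), 0 where there is no reading), "K" (3x3 intrinsics, pixels), "rvec" (rotation vector, rad) and "tvec" (3), from world to camera coordinates, as OpenCV has them. Camera axes: x right, y down, z forward; pixel columns grow to the right and rows downward; lengths in m; the calibration is good to about 2 mm. A picture is of the moment at which its call begins.
- env.sign_off(): hands the job in; it is judged then, once.
The state is a dict: "time_s": time; "qpos": joint angles; "joint_velocities": joint speeds; "effort": joint torques, N m; "tool_pos": TCP position; "tool_rot": TCP orientation; "force": force on the tool from outside, world axes, zero at the start; "wrist_torque": the same for the moment, N m; "grip_width": finger opening in m; "grasp_force": force on a finger pad.
Only numpy, scipy, OpenCV 4.12 (cv2) and the standard library are available. Lean on these libraries where they do the work, as an engineer would, in place of code of your own. Each camera call takes 0.05 s, during which the arm holds its last target. There are 200 camera calls.

### The job

Build up the column on the black power unit: set the middle-length white case squarely and centrally on the long case that already stands there, then the short case squarely and centrally on top of that, putting each down gently rather than dropping it and without shifting the long case. When the column stands, press the raised one of the two keys on the power unit fully down, so that the other key pops up. Leave the mug, the jar and the screwdriver where they are.

Things in the scene. Friction and masses are not known exactly. Their poses are not given: they have to be found in the camera images.
- power_unit: Black half-rack power unit lying flat, fixed to the bench, 200 (x) x 300 (y) x 44 mm high. Origin: centre of its underside. The long case stands on the -y half of its flat top (nominally at x 0, y -75 mm in its frame); the two keys are on the +y half.
- long_case: Longest closed white metal case, 170 (x) x 60 (y) x 40 mm high, about 0.75 kg, already standing loose on top of the power unit, where it stays. Origin: centre of its underside; z up. All three cases have flat tops and undersides and a dark face on the -x end; either end may face either way in the column.
- middle_case: Middle-length closed white metal case, 135 (x) x 60 (y) x 38 mm high, about 0.45 kg, loose on the bench. Origin: centre of its underside. Can be gripped across its 60 mm width from above.
- short_case: Shortest closed white metal case, 100 (x) x 60 (y) x 36 mm high, about 0.32 kg, loose on the bench. Origin: centre of its underside. Can be gripped across its 60 mm width from above.
- key_outer_top (a point): Centre of the top face of the outer key (the one further from the cases, nearer the power unit's +y end): a pale plastic key 36 (x of the power unit) x 30 mm (y), raised at the start with its top 16 mm above the power unit's top. The centres of the two keys are 40 mm apart. The point moves with the key.
- key_inner_top (a point): Centre of the top face of the inner key (the one nearer the cases), same size, latched down at the start with its top 6 mm above the power unit's top.
- key_outer (a joint): Travel of the outer key in m: 0 raised, 0.010 fully down. Pressing it straight down takes about 3 to 5 N; it stays where it is left and is linked to the inner key, which rises by as much as this one goes down.
- key_inner (a joint): Travel of the inner key in m: 0 raised, 0.010 fully down (as at the start).
- mug: White mug, 80 mm across, 92 mm high, a bystander. Origin: centre of its underside.
- screw_jar: Closed jar of rack screws, 64 mm across, 85 mm high, a bystander. Origin: centre of its underside.
- screwdriver: Screwdriver 200 mm long lying on the bench, a bystander. Origin near its middle.
Not all that is in view belongs to the job. Leave any blue or red look-alike of the long_case alone.

How it is judged (in metres and radians):
On the way, in this order (a step that is already met when the one before it is completed fails the run):
1. the middle-length case lies squarely on the long case, let go (horizontal distance between middle_case and long_case below 0.01 m and angle between the x axis of middle_case and the x axis of long_case, either way round below 0.1 rad and z of middle_case in the frame of long_case between 0.037 and 0.043 m and angle between middle_case's own z axis and vertical below 0.05 rad and contact force between the fingers and middle_case below 0.1 N and linear speed of middle_case below 0.02 m/s and angular speed of middle_case below 0.1 rad/s), for 0.2 s.
2. the short case lies squarely on the middle-length case, let go (horizontal distance between short_case and middle_case below 0.01 m and angle between the x axis of short_case and the x axis of middle_case, either way round below 0.1 rad and z of short_case in the frame of middle_case between 0.035 and 0.041 m and angle between short_case's own z axis and vertical below 0.05 rad and contact force between the fingers and short_case below 0.1 N and linear speed of short_case below 0.02 m/s and angular speed of short_case below 0.1 rad/s), for 0.2 s.
3. the outer key is fully down and the inner key has popped up (value of joint key_outer above 0.008 m and value of joint key_inner below 0.002 m), for 0.2 s.
At the end, for the whole second after the job is handed in: Long case on the power unit, middle case flat on it, short case flat on the middle one; each centred on the case below to 10 mm and square to 0.10 rad; short within 14 mm of the long one's centre. Outer key over 8 mm down, inner under 2 mm. All cases released and at rest (all of step 3 and z of long_case in the frame of power_unit between 0.041 and 0.047 m and angle between each of long_case, middle_case, short_case's own z axis and vertical below 0.05 rad and horizontal distance between middle_case and long_case below 0.01 m and angle between the x axis of middle_case and the x axis of long_case, either way round below 0.1 rad and z of middle_case in the frame of long_case between 0.037 and 0.043 m and horizontal distance between short_case and middle_case below 0.01 m and angle between the x axis of short_case and the x axis of middle_case, either way round below 0.1 rad and z of short_case in the frame of middle_case between 0.035 and 0.041 m and horizontal distance between short_case and long_case below 0.014 m and linear speed of each of long_case, middle_case, short_case below 0.02 m/s and angular speed of each of long_case, middle_case, short_case below 0.1 rad/s); the robot touches nothing.
It fails at once if the long case is shifted more than 20 mm (distance of long_case from where it was at the start of the episode above 0.02 m).
It fails at once if the middle case is dropped (falls freely from more than about 15 mm) or thrown (contact force between the fingers and middle_case below 0.02 N and linear speed of middle_case above 0.55 m/s).
It fails at once if the short case is dropped (falls freely from more than about 15 mm) or thrown (contact force between the fingers and short_case below 0.02 N and linear speed of short_case above 0.55 m/s).
It fails at once if the mug, the jar or the screwdriver is moved more than 30 mm (distance of any of mug, screw_jar, screwdriver from where it was at the start of the episode above 0.03 m).
It also fails if it takes over 67 s, if anything falls off the work surface, if the arm or the gripper's body presses on something with over 40 N, if the wrist force passes 120 N, or if a joint passes its speed limit or range.

## Working session

There is one attempt and no reset: what is moved stays moved. The work goes in short steps, Python scripts to look and compute and a shell command to move; the robot and the scene stay as the last step left them, time stands still between calls to the robot, and variables do not carry over. Pictures are saved under pics/ and viewed, at most 10 in all, crops included, and the job is handed in when it is done.

```bash
ls; mkdir -p pics
python3 - <<'E'
from cell import env
import cv2,numpy as np
o=env.get_obs(); print({k:np.round(v,3).tolist() for k,v in o.items()}, env.grip_point_offset)
for n in ("top","side"):
    c=env.read_camera(n); cv2.imwrite(f"pics/{n}0.png",c["frame"][:,:,::-1]); np.savez(f"{n}0.npz",**c)
    R=cv2.Rodrigues(c["rvec"])[0]; print(n,c["K"].round(1).tolist(),(-R.T@c["tvec"].ravel()).round(3),R.round(2).tolist())
E
```

```text
pics
{'time_s': 0.0, 'qpos': [-70.753, 18.44, -4.014, 83.175, 1.296, 78.542, -3.262], 'joint_velocities': [0.062, 0.06, -0.119, 0.021, -0.041, 0.066, -0.07], 'effort': [-0.0, -49.13, -0.404, -31.252, -0.064, 0.044, 0.0], 'tool_pos': [0.205, 0.616, 0.221], 'tool_rot': [-179.887, 0.007, 161.56], 'force': [0.056, -0.999, 0.076], 'wrist_torque': [-0.048, 0.049, -0.004], 'grasp_force': 0.0, 'grip_width': 0.087} 0.0187
top [[558.0, 0.0, 310.0], [0.0, 558.0, 239.0], [0.0, 0.0, 1.0]] [0.414 0.063 1.275] [[-0.0, -1.0, 0.01], [-0.99, 0.0, -0.12], [0.12, -0.01, -0.99]]
side [[480.9, 0.0, 320.6], [0.0, 480.9, 235.3], [0.0, 0.0, 1.0]] [ 0.421 -0.717  0.722] [[0.99, -0.16, 0.01], [-0.09, -0.61, -0.79], [0.13, 0.78, -0.62]]
```

View pics/top0.png

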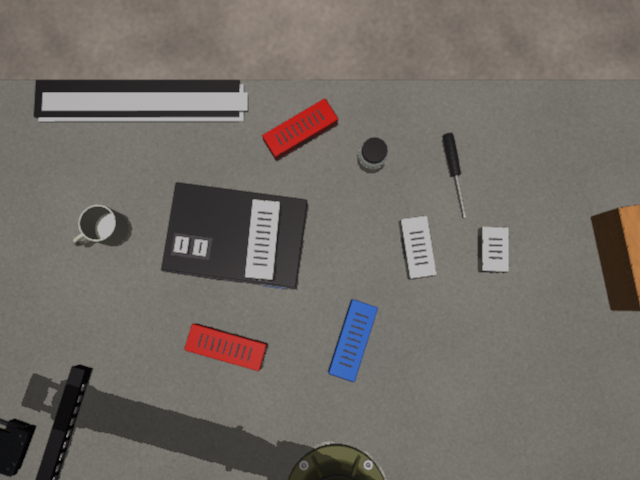

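View pics/side0.png

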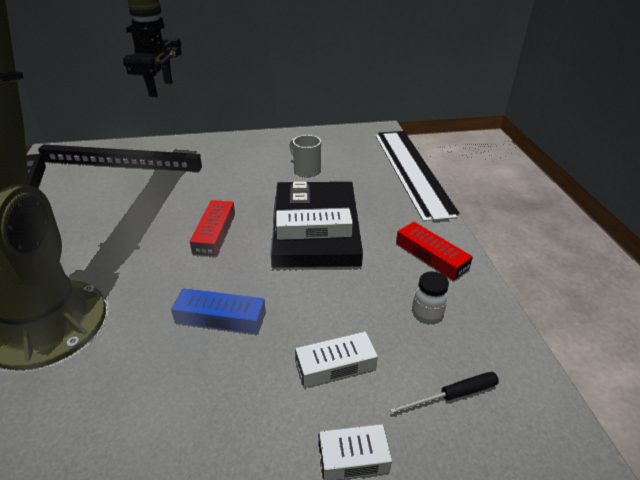

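The top view shows the unit around (235,235) with the long case at (262,240). The outer key is at (181,245) and the inner at (201,247). The middle case is at (418,247), the short at (495,249), the jar at (373,153) and the mug at (97,224). The side view shows the same cases at (315,222), (336,358) and (355,452).

```bash
cat > h.py <<'E'
import numpy as np,cv2
def world(c):
    R=cv2.Rodrigues(c["rvec"])[0]; K=c["K"]; z=c["z_map"]; v,u=np.mgrid[:480,:640]
    p=np.stack([(u-K[0,2])/K[0,0]*z,(v-K[1,2])/K[1,1]*z,z],-1)
    return (p-c["tvec"].ravel())@R
def blob(c,seed,zr,box,white=True,lo=110):
    """points of the connected flat patch holding the seed pixel, as min-area rectangle"""
    W=world(c); m=(W[...,2]>zr[0])&(W[...,2]<zr[1])&(c["z_map"]>0)
    if white:
        f=c["frame"].astype(int); m&=(f.max(-1)-f.min(-1)<40)
    b=np.zeros_like(m); b[box[1]:box[3],box[0]:box[2]]=1; m&=b
    m=cv2.morphologyEx(m.astype(np.uint8),cv2.MORPH_CLOSE,np.ones((3,3)))
    _,l=cv2.connectedComponents(m.astype(np.uint8),connectivity=4)
    k=l[seed[1],seed[0]]
    if k==0: return None
    P=W[(l==k)&(c["z_map"]>0)]
    (cx,cy),(w,h),a=cv2.minAreaRect(P[:,:2].astype(np.float32))
    if w<h: w,h,a=h,w,a+90
    a=(a+90)%180-90
    return dict(c=np.round([cx,cy],4),size=np.round([w,h],4),ang=round(a,1),z=np.round(np.percentile(P[:,2],[5,50,95]),4),n=len(P))
E
python3 - <<'E'
from h import *
t=dict(np.load("top0.npz")); s=dict(np.load("side0.npz"))
W=world(t)
for n,p in dict(long=(256,240),mid=(412,240),short=(495,238),unit=(225,215),ko=(176,245),ki=(195,247),bench=(400,350),jar=(373,150),mug=(80,224),sdr=(452,155)).items(): print(n,W[p[1],p[0]].round(3))
W2=world(s)
for n,p in dict(long=(300,215),mid=(310,358),short=(335,440),unit=(330,192),ko=(300,184),ki=(300,197)).items(): print('s',n,W2[p[1],p[0]].round(3))
print('top long',blob(t,(256,240),(.07,.1),(235,190,295,295)))
print('top mid',blob(t,(412,240),(.025,.055),(390,200,450,290)))
print('top short',blob(t,(495,238),(.022,.05),(470,215,520,285)))
print('unit',blob(t,(225,215),(.032,.052),(150,170,320,300)))
print('s long',blob(s,(300,215),(.075,.1),(260,190,370,260)))
print('s mid',blob(s,(310,358),(.03,.05),(280,320,390,395)))
print('s short',blob(s,(335,440),(.028,.05),(310,410,400,480)))
print('key o',blob(t,(176,245),(.055,.075),(165,225,190,265)))
print('key i',blob(t,(195,247),(.048,.075),(190,225,215,265)))
E
```

```text
long [0.552 0.169 0.085]
mid [ 0.556 -0.174  0.041]
short [ 0.56  -0.361  0.038]
unit [0.612 0.242 0.05 ]
ko [0.544 0.346 0.06 ]
ki [0.541 0.307 0.048]
bench [ 0.311 -0.149  0.001]
jar [ 0.749 -0.085  0.086]
mug [0.587 0.546 0.087]
sdr [ 0.753 -0.274  0.029]
s long [0.525 0.166 0.084]
s mid [ 0.495 -0.194  0.036]
s short [ 0.51  -0.348  0.034]
s unit [0.621 0.308 0.045]
s ko [0.547 0.333 0.061]
s ki [0.541 0.292 0.048]
top long {'c': array([0.5552, 0.1576]), 'size': array([0.1712, 0.0605]), 'ang': -5.2, 'z': array([0.0803, 0.0843, 0.0882]), 'n': 2227}
top mid {'c': array([ 0.5417, -0.1875]), 'size': array([0.1369, 0.0624]), 'ang': 8.1, 'z': array([0.0334, 0.0385, 0.0427]), 'n': 1684}
top short {'c': array([ 0.537, -0.359]), 'size': array([0.1018, 0.0613]), 'ang': -1.8, 'z': array([0.0307, 0.0365, 0.0408]), 'n': 1265}
unit {'c': array([0.5733, 0.2222]), 'size': array([0.3011, 0.2124]), 'ang': 81.9, 'z': array([0.0402, 0.0444, 0.0489]), 'n': 9706}
s long {'c': array([0.5547, 0.1562]), 'size': array([0.1703, 0.0672]), 'ang': -4.7, 'z': array([0.0769, 0.083 , 0.085 ]), 'n': 1370}
s mid {'c': array([ 0.5413, -0.1894]), 'size': array([0.1369, 0.0626]), 'ang': 7.9, 'z': array([0.0335, 0.037 , 0.0391]), 'n': 2270}
s short {'c': array([ 0.5363, -0.3616]), 'size': array([0.1014, 0.0619]), 'ang': -2.0, 'z': array([0.0321, 0.0351, 0.0371]), 'n': 2758}
key o {'c': array([0.5464, 0.336 ]), 'size': array([0.0359, 0.031 ]), 'ang': -7.3, 'z': array([0.0556, 0.06  , 0.0647]), 'n': 230}
key i {'c': array([0.542 , 0.2937]), 'size': array([0.0608, 0.0484]), 'ang': 1.1, 'z': array([0.0436, 0.0492, 0.0539]), 'n': 320}
```

```bash
cat > go.py <<'E'
import sys,numpy as np
from cell import env
from scipy.spatial.transform import Rotation as Ro
# go.py x y z yaw : remaining shift in tool axes (units .08 m) and turn (units 180 deg)
t=np.array([float(a) for a in sys.argv[1:5]]); o=env.get_obs()
R=Ro.from_euler('xyz',o["tool_rot"],degrees=True); T=Ro.from_euler('xyz',[180,0,t[3]],degrees=True)
d=t[:3]-o["tool_pos"]; 
print("t",round(o["time_s"],2),"pos",np.round(o["tool_pos"],4),"rot",np.round(o["tool_rot"],2),"F",np.round(o["force"],1),"grip",round(float(o["grip_width"]),4),round(float(o["grasp_force"]),1),"q",np.round(o["qpos"]))
print("shift now-axes",(R.inv().apply(d)/.08).round(3),"after-turn axes",(T.inv().apply(d)/.08).round(3),"turn",((R.inv()*T).as_rotvec()/np.pi).round(4),"dist",np.linalg.norm(d).round(3))
E
python3 -m creep '{"translation":[[0,0,0],[0,0,0],[0,0,0]],"turn":[[0,0,-0.049],[0,0,-0.049],[0,0,-0.049]],"grip":[1,1,1]}'; python3 go.py 0.48 0.2 0.221 188
```

```text
time_s: 0.48
tool_pos: [0.2055, 0.6163, 0.2219]
tool_rot: [-179.9, -0.0, -171.7]
force: [0.1, -0.6, -1.0]
grip_width: 0.087
grasp_force: 0.0
t 0.47 pos [0.2055 0.6163 0.2219] rot [-1.7994e+02 -3.0000e-02 -1.7168e+02] F [ 0.1 -0.6 -1. ] grip 0.087 0.0 q [-68.  19.  -7.  83.   2.  79.  23.]
shift now-axes [-2.643 -5.646  0.016] after-turn axes [-2.674 -5.631  0.011] turn [-0.0003 -0.0001  0.0018] dist 0.499
```

```bash
python3 -m creep '{"translation":[[-0.33,-0.7,0],[-0.33,-0.7,0],[-0.33,-0.7,0],[-0.33,-0.7,0],[-0.33,-0.7,0]],"turn":[[0,0,0],[0,0,0],[0,0,0],[0,0,0],[0,0,0]],"grip":[1,1,1,1,1]}'>/dev/null;  python3 go.py 0.5415 -0.1885 0.2 188
```

```text
t 1.1 pos [0.3762 0.3558 0.2223] rot [ 180.     -0.   -171.98] F [0.7 0.3 0.2] grip 0.0876 0.0 q [-49.   2.   3. 102.  -0.  76.  52.]
shift now-axes [-1.097 -7.025  0.279] after-turn axes [-1.1   -7.025  0.279] turn [ 0.     -0.      0.0001] dist 0.569
```

```bash
python3 -m creep '{"translation":[[-0.33,-0.7,0],[-0.33,-0.7,0],[-0.33,-0.7,0],[-0.05,-0.7,0],[-0.05,-0.7,0]],"turn":[[0,0,0],[0,0,0],[0,0,0],[0,0,0],[0,0,0]],"grip":[1,1,1,1,1]}'>/dev/null;  python3 go.py 0.5415 -0.1885 0.1 188
```

```text
t 1.73 pos [0.5009 0.0907 0.2222] rot [-1.8000e+02 -3.0000e-02 -1.7199e+02] F [ 1.2 -0.3 -0.8] grip 0.0869 0.0 q [-32.   1.  19. 103.  -0.  76.  85.]
shift now-axes [-0.017 -3.527  1.527] after-turn axes [-0.017 -3.527  1.527] turn [-0.     -0.0001  0.    ] dist 0.307
```

```bash
python3 -m creep '{"translation":[[0,-0.7,0.2],[0,-0.7,0.2],[0,-0.7,0.3],[0,-0.7,0.3],[0,-0.5,0.3]],"turn":[[0,0,0],[0,0,0],[0,0,0],[0,0,0],[0,0,0]],"grip":[1,1,1,1,1]}'>/dev/null;  python3 -m creep '{"translation":[[0,0,0],[0,0,0]],"turn":[[0,0,0],[0,0,0]],"grip":[1,1]}' >/dev/null; python3 go.py 0.5415 -0.1885 0.009 188
python3 - <<'E'
from h import *
from cell import env
c=env.read_camera("wrist"); cv2.imwrite("pics/w1.png",c["frame"][:,:,::-1]); W=world(c)
m=(W[...,2]>.028)&(W[...,2]<.05)&(c["z_map"]>0)
_,l,st,ce=cv2.connectedComponentsWithStats(m.astype(np.uint8),connectivity=4)
for k in range(1,len(st)):
    if st[k,4]>800:
        P=W[l==k]; print(st[k],cv2.minAreaRect(P[:,:2].astype(np.float32)),np.median(P[:,2]))
E
```

```text
t 2.6 pos [ 0.5377 -0.1677  0.1184] rot [ 1.7995e+02 -2.0000e-02 -1.7195e+02] F [-0.   0.5 -0. ] grip 0.0876 0.0 q [-14.  13.  32. 104.  -8.  65. 119.]
shift now-axes [-0.011 -0.265  1.367] after-turn axes [-0.011 -0.264  1.368] turn [ 0.0003 -0.0001  0.0003] dist 0.111
[  465     0   156   109 10460] ((0.3873113691806793, -0.056117042899131775), (0.06066888943314552, 0.06541845947504044), 71.54884338378906) 0.039525817616758274
[    0   126    84   147 11463] ((0.5346261262893677, -0.3544846177101135), (0.051745299249887466, 0.09731519222259521), 88.10430908203125) 0.03544192960059034
[  240   149    94   155 13820] ((0.5263696908950806, -0.18951863050460815), (0.10525976866483688, 0.060340262949466705), 7.615622520446777) 0.037481744812546264
```

View pics/w1.png

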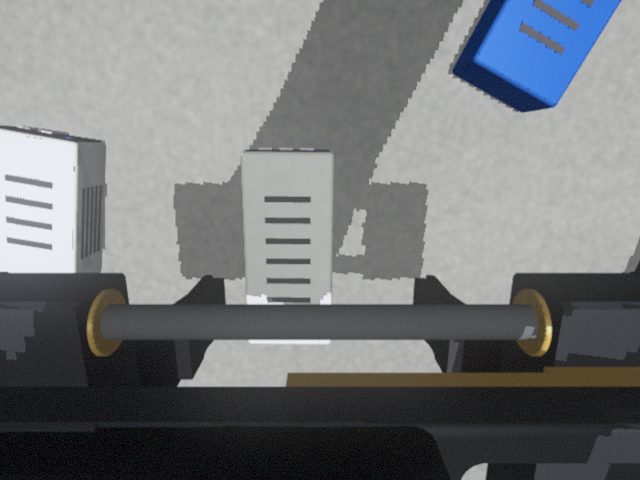

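The wrist view shows the middle case at (287,230), between the finger shadows, with the short case at its left edge. Its measured axis agrees with the other two views to within 1 mm.

```bash
python3 -m creep '{"translation":[[-0.01,-0.26,0],[0,0,0.4],[0,0,0.5],[0,0,0.37],[0,0,0.09]],"turn":[[0,0,0],[0,0,0],[0,0,0],[0,0,0],[0,0,0]],"grip":[1,1,1,1,1]}' >/dev/null;  python3 go.py 0.5415 -0.1885 0.009 188; python3 -m creep '{"translation":[[0,0,0],[0,0,0],[0,0,0],[0,0,0],[0,0,0]],"turn":[[0,0,0],[0,0,0],[0,0,0],[0,0,0],[0,0,0]],"grip":[0.8,0.6,0.6,0.6,0.6]}' 30 ; python3 go.py 0.5415 -0.1885 0.009 188
```

```text
t 3.27 pos [ 0.5408 -0.1868  0.0086] rot [ 1.7989e+02 -1.1000e-01 -1.7181e+02] F [0.2 0.8 0.4] grip 0.0871 0.0 q [-10.  23.  31. 108. -14.  54. 126.]
shift now-axes [-0.006 -0.023 -0.005] after-turn axes [-0.006 -0.023 -0.005] turn [ 0.0006 -0.0006  0.001 ] dist 0.002
time_s: 3.9
tool_pos: [0.5421, -0.189, 0.0108]
tool_rot: [180.0, 0.1, -172.0]
force: [-0.1, 1.6, 6.5]
grip_width: 0.0598
grasp_force: 30.0
t 3.9 pos [ 0.5421 -0.189   0.0108] rot [ 1.7998e+02  8.0000e-02 -1.7197e+02] F [-0.1  1.6  6.5] grip 0.0598 30.0 q [ -9.  23.  31. 108. -14.  54. 126.]
shift now-axes [0.006 0.007 0.022] after-turn axes [0.006 0.007 0.022] turn [0.0001 0.0005 0.0001] dist 0.002
```

```bash
python3 -m creep '{"translation":[[0,0,-0.2],[0,0,-0.5],[0,0,-0.5],[0,0,-0.4],[0,0,0]],"turn":[[0,0,0],[0,0,0],[0,0,0.036],[0,0,0.036],[0,0,0]],"grip":[0.6,0.6,0.6,0.6,0.6]}' ; python3 go.py 0.555 0.157 0.14 175
```

```text
time_s: 4.53
tool_pos: [0.5429, -0.1901, 0.1405]
tool_rot: [-180.0, 0.3, 175.1]
force: [0.0, -0.1, -3.7]
grip_width: 0.0597
grasp_force: 30.0
t 4.53 pos [ 0.5429 -0.1901  0.1405] rot [-179.97    0.31  175.1 ] F [ 0.  -0.1 -3.7] grip 0.0597 30.0 q [-14.  14.  36. 102.  -9.  67. 109.]
shift now-axes [2.200e-01 4.335e+00 3.000e-03] after-turn axes [0.228 4.335 0.006] turn [-0.0002  0.0017  0.0005] dist 0.347
```

```bash
python3 -m creep '{"translation":[[0,0.3,0],[0.05,0.6,0],[0.05,0.6,0],[0.05,0.6,0],[0.05,0.6,0]],"turn":[[0,0,0],[0,0,0],[0,0,0],[0,0,0],[0,0,0]],"grip":[0.6,0.6,0.6,0.6,0.6]}' >/dev/null; python3 -m creep '{"translation":[[0.02,0.6,0],[0,0.5,0],[0,0.35,0],[0,0.18,0],[0,0,0]],"turn":[[0,0,0],[0,0,0],[0,0,0],[0,0,0],[0,0,0]],"grip":[0.6,0.6,0.6,0.6,0.6]}' >/dev/null;python3 -m creep '{"translation":[[0,0,0],[0,0,0]],"turn":[[0,0,0],[0,0,0]],"grip":[0.6,0.6]}' >/dev/null; python3 go.py 0.555 0.157 0.14 175
python3 - <<'E'
from h import *
from cell import env
for n in ("side","wrist"):
    c=env.read_camera(n); cv2.imwrite(f"pics/{n}2.png",c["frame"][:,:,::-1]); np.savez(f"{n}2.npz",**c)
W=world(c)
f=c["frame"].astype(int); g=(f.max(-1)-f.min(-1)<40)&(f.min(-1)>80)
for lo,hi in ((.15,.19),(.07,.1)):
  m=(W[...,2]>lo)&(W[...,2]<hi)&g&(c["z_map"]>0)
  _,l,st,ce=cv2.connectedComponentsWithStats(m.astype(np.uint8),connectivity=4)
  for k in range(1,len(st)):
    if st[k,4]>600:
        P=W[l==k]; print(lo,st[k],cv2.minAreaRect(P[:,:2].astype(np.float32)),np.median(P[:,2]))
a=cv2.imread("pics/side2.png")[60:300,180:460]; b=cv2.imread("pics/wrist2.png")
cv2.imwrite("pics/c2.png",np.hstack([cv2.resize(a,(400,343)),cv2.resize(b,(400,343))]))
E
```

```text
t 6.03 pos [0.5538 0.1557 0.1378] rot [-179.98    0.    174.94] F [ 1.   0.1 -3.9] grip 0.0597 30.0 q [-38.  13.  23. 101.  -5.  67.  71.]
shift now-axes [-0.013  0.018 -0.028] after-turn axes [-0.013  0.018 -0.028] turn [-0.0001  0.     -0.0004] dist 0.003
0.15 [  236   146   168   158 24858] ((0.5155956745147705, 0.16089066863059998), (0.06380297243595123, 0.06005966663360596), 84.67998504638672) 0.16466602404841507
0.15 [ 245  340  149   32 4659] ((0.5673534870147705, 0.15546005964279175), (0.06050185486674309, 0.015932295471429825), 85.16524505615234) 0.1645479309927455
0.07 [ 268  116  108   32 3074] ((0.4776484966278076, 0.16475097835063934), (0.060100480914115906, 0.01714596524834633), 85.03541564941406) 0.08347603874334827
```

View pics/c2.png

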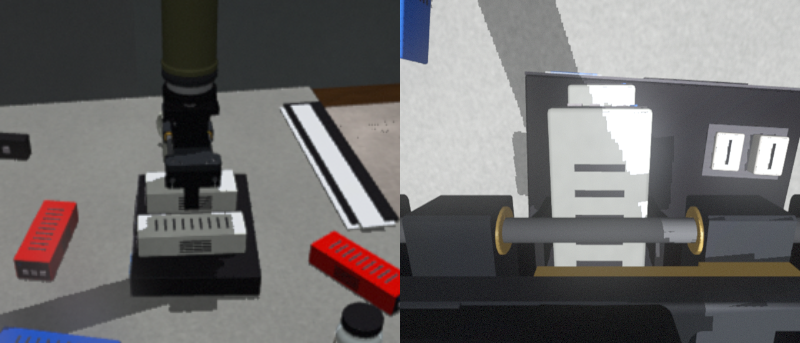

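The crop pair shows the middle case hanging above the long one, parallel to it. Its top is at 0.165 and the long case's top is at 0.084. Fine-tune and lower.

```bash
python3 -m creep '{"translation":[[-0.03,0.018,0],[0,0,0.2],[0,0,0.2],[0,0,0.08],[0,0,0]],"turn":[[0,0,0],[0,0,0],[0,0,0],[0,0,0],[0,0,0]],"grip":[0.6,0.6,0.6,0.6,0.6]}' >/dev/null; python3 go.py 0.556 0.157 0.095 175;  python3 -m creep '{"translation":[[0,0,0.02],[0,0,0.02],[0,0,0]],"turn":[[0,0,0],[0,0,0],[0,0,0]],"grip":[0.6,0.6,0.6]}';python3 go.py 0.556 0.157 0.095 175
```

```text
t 6.75 pos [0.5555 0.1584 0.0983] rot [-1.7994e+02 -9.0000e-02  1.7506e+02] F [ 0.6  0.2 -2.8] grip 0.0595 30.0 q [-38.  16.  23. 103.  -7.  63.  72.]
shift now-axes [-0.008 -0.017  0.041] after-turn axes [-0.008 -0.017  0.041] turn [-0.0003 -0.0005  0.0003] dist 0.004
time_s: 7.12
tool_pos: [0.5562, 0.1588, 0.0963]
tool_rot: [180.0, 0.0, 175.1]
force: [0.7, 0.5, -2.7]
grip_width: 0.0596
grasp_force: 30.0
t 7.12 pos [0.5562 0.1588 0.0963] rot [1.7999e+02 2.0000e-02 1.7507e+02] F [ 0.7  0.5 -2.7] grip 0.0596 30.0 q [-38.  16.  23. 103.  -7.  63.  72.]
shift now-axes [ 0.001 -0.022  0.017] after-turn axes [ 0.001 -0.022  0.017] turn [0.0001 0.0001 0.0004] dist 0.002
```

```bash
python3 -m creep '{"translation":[[0,-0.012,0.015],[0,0,0],[0,0,0]],"turn":[[0,0,0],[0,0,0],[0,0,0]],"grip":[0.6,0.6,0.6]}' | egrep 'pos|^force';  python3 -m creep '{"translation":[[0,0,0.012],[0,0,0],[0,0,0]],"turn":[[0,0,0],[0,0,0],[0,0,0]],"grip":[0.6,0.6,0.6]}'| egrep 'pos|^force'
```

```text
tool_pos: [0.5561, 0.1577, 0.095]
force: [0.3, 0.1, -3.0]
tool_pos: [0.5562, 0.1578, 0.0948]
force: [-3.9, -1.4, 4.9]
```

```bash
python3 -m creep '{"translation":[[0,0,0],[0,0,0],[0,0,0],[0,0,0],[0,0,0]],"turn":[[0,0,0],[0,0,0],[0,0,0],[0,0,0],[0,0,0]],"grip":[0.75,0.9,1,1,1]}' | egrep 'pos|force|width'; python3 -m creep '{"translation":[[0,0,-0.1],[0,0,-0.5],[0,0,-0.5],[0,0,-0.3],[0,0,0]],"turn":[[0,0,0],[0,0,0],[0,0,0],[0,0,0],[0,0,0]],"grip":[1,1,1,1,1]}' | egrep 'pos|force|width'
python3 - <<'E'
from h import *
from cell import env
c=env.read_camera("wrist"); W=world(c)
f=c["frame"].astype(int); g=(f.max(-1)-f.min(-1)<40)&(f.min(-1)>80)
for lo,hi in ((.105,.14),(.07,.1)):
  m=(W[...,2]>lo)&(W[...,2]<hi)&g&(c["z_map"]>0)
  _,l,st,ce=cv2.connectedComponentsWithStats(m.astype(np.uint8),connectivity=4)
  for k in range(1,len(st)):
    if st[k,4]>400:
        P=W[l==k]; print(lo,st[k],cv2.minAreaRect(P[:,:2].astype(np.float32)),np.median(P[:,2]), np.percentile(P[:,0],1))
E
python3 go.py 0.5367 -0.36 0.15 178.1
```

```text
tool_pos: [0.5561, 0.1577, 0.094]
force: [0.4, 0.5, 1.1]
grip_width: 0.086
grasp_force: 0.0
tool_pos: [0.5576, 0.1581, 0.2088]
force: [-0.4, 0.9, 0.6]
grip_width: 0.0871
grasp_force: 0.0
0.105 [  272   144    92   160 13907] ((0.5434268116950989, 0.15925458073616028), (0.06013389676809311, 0.11079664528369904), 84.99089813232422) 0.12147343744210953 0.48891445781161275
0.07 [ 277  118   82   27 2064] ((0.4788977801799774, 0.16454841196537018), (0.06022031232714653, 0.01860787905752659), 85.1414794921875) 0.08344436232314237 0.4684773306047892
t 9.18 pos [0.5566 0.1578 0.207 ] rot [1.7993e+02 1.0000e-01 1.7506e+02] F [-0.5 -0.1 -0.1] grip 0.0867 0.0 q [-39.  10.  23.  96.  -4.  75.  70.]
shift now-axes [-0.309 -6.471  0.705] after-turn axes [ 0.034 -6.477  0.712] turn [ 0.0004  0.0006 -0.0169] dist 0.521
```

```bash
python3 -m creep '{"translation":[[0,-0.4,0],[0,-0.7,0],[0,-0.7,0],[0,-0.7,0],[0,-0.7,0.1]],"turn":[[0,0,-0.017],[0,0,0],[0,0,0],[0,0,0],[0,0,0]],"grip":[1,1,1,1,1]}' >/dev/null; python3 -m creep '{"translation":[[0,-0.7,0.1],[0,-0.7,0.2],[0,-0.7,0.2],[0,-0.7,0.2],[0,-0.4,0.2]],"turn":[[0,0,0],[0,0,0],[0,0,0],[0,0,0],[0,0,0]],"grip":[1,1,1,1,1]}' >/dev/null;python3 -m creep '{"translation":[[0,0,0],[0,0,0]],"turn":[[0,0,0],[0,0,0]],"grip":[1,1]}' >/dev/null;  python3 go.py 0.5367 -0.3605 0.009 178.1
python3 - <<'E'
from h import *
from cell import env
c=env.read_camera("wrist"); W=world(c)
m=(W[...,2]>.028)&(W[...,2]<.05)&(c["z_map"]>0)
_,l,st,ce=cv2.connectedComponentsWithStats(m.astype(np.uint8),connectivity=4)
for k in range(1,len(st)):
    if st[k,4]>600:
        P=W[l==k]; print(st[k],cv2.minAreaRect(P[:,:2].astype(np.float32)),np.median(P[:,2]))
E
```

```text
t 10.68 pos [ 0.5375 -0.3526  0.125 ] rot [ 1.7991e+02 -8.0000e-02  1.7815e+02] F [ 0.3  0.2 -0.1] grip 0.0871 0.0 q [  0.  25.  40.  92. -17.  69. 131.]
shift now-axes [ 0.005 -0.101  1.45 ] after-turn axes [ 0.007 -0.099  1.45 ] turn [ 0.0005 -0.0004  0.0003] dist 0.116
[  263   173    89   131 11168] ((0.532346785068512, -0.3597785532474518), (0.060132212936878204, 0.09261731058359146), 87.99374389648438) 0.035471220313492764
```

```bash
python3 -m creep '{"translation":[[0.01,-0.1,0],[0,0,0.4],[0,0,0.5],[0,0,0.45],[0,0,0.1]],"turn":[[0,0,0],[0,0,0],[0,0,0],[0,0,0],[0,0,0]],"grip":[1,1,1,1,1]}' >/dev/null;  python3 go.py 0.5367 -0.3605 0.009 178.1; python3 -m creep '{"translation":[[0,0,0],[0,0,0],[0,0,0],[0,0,0],[0,0,0]],"turn":[[0,0,0],[0,0,0],[0,0,0],[0,0,0],[0,0,0]],"grip":[0.8,0.6,0.6,0.6,0.6]}' 30 >/dev/null ; python3 go.py 0.5367 -0.3605 0.009 178.1
```

```text
t 11.35 pos [ 0.5355 -0.3602  0.008 ] rot [179.88  -0.19 178.19] F [-0.2 -0.8 -0.1] grip 0.0873 0.0 q [  4.  32.  36.  97. -22.  58. 136.]
shift now-axes [-0.015 -0.003 -0.013] after-turn axes [-0.015 -0.003 -0.013] turn [ 0.0007 -0.001   0.0005] dist 0.002
t 11.97 pos [ 0.5374 -0.3615  0.0112] rot [1.7997e+02 9.0000e-02 1.7815e+02] F [-0.9  3.5  6.4] grip 0.0596 30.0 q [  4.  32.  37.  97. -22.  58. 136.]
shift now-axes [0.009 0.013 0.028] after-turn axes [0.009 0.013 0.028] turn [0.0002 0.0005 0.0003] dist 0.003
```

```bash
python3 -m creep '{"translation":[[0,0,-0.2],[0,0,-0.5],[0,0,-0.6],[0,0,-0.6],[0,0.2,-0.35]],"turn":[[0,0,0],[0,0,0],[0,0,0],[0,0,0.017],[0,0,0]],"grip":[0.6,0.6,0.6,0.6,0.6]}' ; python3 go.py 0.555 0.1578 0.185 175
```

```text
time_s: 12.6
tool_pos: [0.5372, -0.3486, 0.1932]
tool_rot: [-179.8, 0.1, 174.8]
force: [0.7, 0.5, -3.9]
grip_width: 0.06
grasp_force: 30.0
t 12.6 pos [ 0.5372 -0.3486  0.1932] rot [-1.7982e+02  1.4000e-01  1.7484e+02] F [ 0.7  0.5 -3.9] grip 0.06 30.0 q [ -2.  21.  42.  88. -14.  76. 126.]
shift now-axes [0.348 6.325 0.082] after-turn axes [0.33  6.325 0.103] turn [-0.001   0.0008 -0.0009] dist 0.507
```

```bash
python3 -m creep '{"translation":[[0,0.5,0],[0.05,0.6,0],[0.05,0.6,0],[0.05,0.6,0],[0.05,0.6,0]],"turn":[[0,0,0],[0,0,0],[0,0,0],[0,0,0],[0,0,0]],"grip":[0.6,0.6,0.6,0.6,0.6]}' >/dev/null; python3 -m creep '{"translation":[[0.05,0.6,0],[0.05,0.6,0],[0.03,0.6,0],[0,0.6,0],[0,0.5,0]],"turn":[[0,0,0],[0,0,0],[0,0,0],[0,0,0],[0,0,0]],"grip":[0.6,0.6,0.6,0.6,0.6]}' >/dev/null;python3 -m creep '{"translation":[[0,0.28,0],[0,0.15,0],[0,0,0],[0,0,0]],"turn":[[0,0,0],[0,0,0],[0,0,0],[0,0,0]],"grip":[0.6,0.6,0.6,0.6]}' >/dev/null; python3 go.py 0.555 0.1578 0.133 175
python3 - <<'E'
from h import *
from cell import env
c=env.read_camera("wrist"); W=world(c)
cv2.imwrite("pics/w3.png",c["frame"][:,:,::-1])
f=c["frame"].astype(int); g=(f.max(-1)-f.min(-1)<40)&(f.min(-1)>80)
for lo,hi in ((.185,.23),(.113,.13),(.07,.1)):
  m=(W[...,2]>lo)&(W[...,2]<hi)&g&(c["z_map"]>0)
  _,l,st,ce=cv2.connectedComponentsWithStats(m.astype(np.uint8),connectivity=4)
  for k in range(1,len(st)):
    if st[k,4]>400:
        P=W[l==k]; print(lo,st[k],cv2.minAreaRect(P[:,:2].astype(np.float32)),np.median(P[:,2]))
E
```

```text
t 14.35 pos [0.5548 0.1506 0.1901] rot [-1.7994e+02  1.0000e-02  1.7490e+02] F [ 0.1 -0.2 -3.2] grip 0.0597 30.0 q [-41.  11.  26.  98.  -5.  73.  71.]
shift now-axes [0.005 0.091 0.713] after-turn axes [0.005 0.09  0.713] turn [-0.0003  0.     -0.0005] dist 0.058
0.185 [  239   185   160   119 17680] ((0.5251878499984741, 0.15433338284492493), (0.07014777511358261, 0.04499279707670212), 84.09535217285156) 0.21434970014600496
0.185 [ 246  340  146   32 4587] ((0.5698999762535095, 0.14977812767028809), (0.06035055220127106, 0.016100384294986725), 84.76984405517578) 0.21431895503092813
0.113 [ 282  149   99   38 3636] ((0.4997461140155792, 0.16331563889980316), (0.059958647936582565, 0.02213214710354805), 84.81716918945312) 0.1214389515113056
0.07 [ 286  120   87   30 2383] ((0.47895434498786926, 0.1646709442138672), (0.05998341739177704, 0.019369790330529213), 85.64427185058594) 0.08345408866621261
```

```bash
python3 -m creep '{"translation":[[-0.02,0.09,0],[0,0,0.25],[0,0,0.25],[0,0,0.13],[0,0,0]],"turn":[[0,0,0],[0,0,0],[0,0,0],[0,0,0],[0,0,0]],"grip":[0.6,0.6,0.6,0.6,0.6]}' >/dev/null; python3 go.py 0.5565 0.158 0.1337 175;  python3 -m creep '{"translation":[[0,0,0.02],[0,0,0.01],[0,0,0]],"turn":[[0,0,0],[0,0,0],[0,0,0]],"grip":[0.6,0.6,0.6]}';python3 go.py 0.5565 0.158 0.1337 175
```

```text
t 15.03 pos [0.5563 0.1598 0.139 ] rot [-1.7996e+02 -7.0000e-02  1.7506e+02] F [-1.   0.4 -3.6] grip 0.0594 30.0 q [-41.  14.  25. 100.  -6.  67.  72.]
shift now-axes [-0.004 -0.022  0.066] after-turn axes [-0.004 -0.022  0.066] turn [-0.0002 -0.0004  0.0003] dist 0.006
time_s: 15.4
tool_pos: [0.557, 0.16, 0.1377]
tool_rot: [180.0, 0.0, 175.1]
force: [-0.7, 0.9, -4.3]
grip_width: 0.0599
grasp_force: 30.0
t 15.4 pos [0.557  0.16   0.1377] rot [1.7997e+02 4.0000e-02 1.7506e+02] F [-0.7  0.9 -4.3] grip 0.0599 30.0 q [-41.  14.  25. 101.  -6.  67.  72.]
shift now-axes [ 0.004 -0.026  0.05 ] after-turn axes [ 0.004 -0.026  0.05 ] turn [0.0002 0.0002 0.0004] dist 0.004
```

```bash
python3 -m creep '{"translation":[[0,-0.022,0.02],[0,0,0.01],[0,0,0]],"turn":[[0,0,0],[0,0,0],[0,0,0]],"grip":[0.6,0.6,0.6]}' | egrep 'pos|^force';  python3 -m creep '{"translation":[[0,0,0.012],[0,0,0],[0,0,0]],"turn":[[0,0,0],[0,0,0],[0,0,0]],"grip":[0.6,0.6,0.6]}'| egrep 'pos|^force'
```

```text
tool_pos: [0.5565, 0.1581, 0.1347]
force: [-0.5, 0.9, -3.2]
tool_pos: [0.5566, 0.1582, 0.1339]
force: [-0.1, -0.7, -4.4]
```

```bash
python3 -m creep '{"translation":[[0,0,0.012],[0,0,0],[0,0,0]],"turn":[[0,0,0],[0,0,0],[0,0,0]],"grip":[0.6,0.6,0.6]}' | egrep 'pos|^force'
```

```text
tool_pos: [0.5567, 0.1583, 0.1332]
force: [-1.4, -1.1, -1.4]
```

```bash
python3 -m creep '{"translation":[[0,0,0.006],[0,0,0],[0,0,0]],"turn":[[0,0,0],[0,0,0],[0,0,0]],"grip":[0.6,0.6,0.6]}' | egrep 'pos|^force'
python3 -m creep '{"translation":[[0,0,0],[0,0,0],[0,0,0],[0,0,0],[0,0,0]],"turn":[[0,0,0],[0,0,0],[0,0,0],[0,0,0],[0,0,0]],"grip":[0.75,0.9,1,1,1]}' | egrep 'pos|force|width'; python3 -m creep '{"translation":[[0,0,-0.1],[0,0,-0.5],[0,0,-0.5],[0,0,-0.3],[0,0,0]],"turn":[[0,0,0],[0,0,0],[0,0,0],[0,0,0],[0,0,0]],"grip":[1,1,1,1,1]}' | egrep 'pos|force|width'
python3 - <<'E'
from h import *
from cell import env
c=env.read_camera("wrist"); W=world(c)
f=c["frame"].astype(int); g=(f.max(-1)-f.min(-1)<40)&(f.min(-1)>80)
for lo,hi in ((.145,.18),(.113,.13),(.07,.1)):
  m=(W[...,2]>lo)&(W[...,2]<hi)&g&(c["z_map"]>0)
  _,l,st,ce=cv2.connectedComponentsWithStats(m.astype(np.uint8),connectivity=4)
  for k in range(1,len(st)):
    if st[k,4]>400:
        P=W[l==k]; print(lo,st[k],cv2.minAreaRect(P[:,:2].astype(np.float32)),np.median(P[:,2]))
E
python3 go.py 0.5464 0.3355 0.13 175
```

```text
tool_pos: [0.5567, 0.1583, 0.1332]
force: [-4.2, -1.9, 5.0]
tool_pos: [0.5566, 0.1582, 0.1324]
force: [-0.7, -0.0, -0.5]
grip_width: 0.0862
grasp_force: 0.0
tool_pos: [0.558, 0.1585, 0.2472]
force: [1.1, -0.4, -0.5]
grip_width: 0.087
grasp_force: 0.0
0.145 [  273   169    90   135 11469] ((0.5525482892990112, 0.15890726447105408), (0.060158442705869675, 0.09556186944246292), 85.1241226196289) 0.15744442212097812
0.113 [ 278  143   80   28 1916] ((0.4975377321243286, 0.16329212486743927), (0.05987216904759407, 0.019150566309690475), 85.87681579589844) 0.12139434424026058
0.07 [ 281  120   72   24 1581] ((0.47818493843078613, 0.16437765955924988), (0.05958755314350128, 0.018868718296289444), 85.24024963378906) 0.08341191981079332
t 18.2 pos [0.557  0.1582 0.2453] rot [1.7994e+02 1.0000e-01 1.7506e+02] F [-0.7  0.9  0.4] grip 0.087 0.0 q [-41.   9.  26.  93.  -4.  79.  70.]
shift now-axes [0.326 2.195 1.443] after-turn axes [0.325 2.196 1.442] turn [0.0004 0.0006 0.0003] dist 0.212
```

```bash
python3 -m creep '{"translation":[[0.05,0.4,0],[0.09,0.6,0],[0.09,0.6,0],[0.09,0.5,0],[0,0.1,0]],"turn":[[0,0,0],[0,0,0],[0,0,0],[0,0,0],[0,0,0]],"grip":[0.8,0.5,0.2,0,0]}' >/dev/null; python3 -m creep '{"translation":[[0,0,0],[0,0,0.4],[0,0,0.4],[0,0,0],[0,0,0]],"turn":[[0,0,0],[0,0,0],[0,0,0],[0,0,0],[0,0,0]],"grip":[0,0,0,0,0]}' >/dev/null
python3 - <<'E'
from h import *
from cell import env
c=env.read_camera("wrist"); W=world(c); cv2.imwrite("pics/w4.png",c["frame"][:,:,::-1]); np.savez("w4.npz",**c)
f=c["frame"].astype(int); g=(f.max(-1)-f.min(-1)<40)
for lo,hi in ((.056,.066),(.0465,.054)):
  m=(W[...,2]>lo)&(W[...,2]<hi)&g&(c["z_map"]>0)
  _,l,st,ce=cv2.connectedComponentsWithStats(m.astype(np.uint8),connectivity=4)
  for k in range(1,len(st)):
    if st[k,4]>400:
        P=W[l==k]; print(lo,st[k],cv2.minAreaRect(P[:,:2].astype(np.float32)),np.median(P[:,2]))
E
python3 go.py 0.5464 0.3355 0.065 175
```

```text
0.056 [113 155  29 149 977] ((0.5318014025688171, 0.1899651736021042), (0.004124373663216829, 0.11897255480289459), 86.04106140136719) 0.06120796864834623
0.056 [ 301  212   40   46 1714] ((0.546212375164032, 0.3368417024612427), (0.029989881440997124, 0.036604005843400955), 82.02062225341797) 0.05942231792093499
0.056 [491 221  70  81 622] ((0.5739980340003967, 0.488837867975235), (0.026630092412233353, 0.07461444288492203), 54.44728088378906) 0.06092371865299465
0.056 [561 236  35  68 648] ((0.5922946929931641, 0.5395907759666443), (0.016824331134557724, 0.05879749730229378), 84.90752410888672) 0.0610296977362518
0.0465 [121 155  27 149 679] ((0.5339196920394897, 0.18981438875198364), (0.004229242913424969, 0.12275516986846924), 86.04988098144531) 0.0504298521418855
0.0465 [ 253  207   38   45 1620] ((0.5405585765838623, 0.2975558042526245), (0.029658902436494827, 0.0361870601773262), 82.65457916259766) 0.04946488817980581
0.0465 [486 218  66  78 412] ((0.5739979147911072, 0.48803550004959106), (0.026430679485201836, 0.07409599423408508), 55.610042572021484) 0.05041128064157836
0.0465 [543 236  42  68 481] ((0.5973050594329834, 0.5374441146850586), (0.01841716282069683, 0.061272330582141876), 73.85785675048828) 0.05013835679044757
t 19.5 pos [0.5474 0.3352 0.1823] rot [1.7991e+02 1.3000e-01 1.7499e+02] F [0.3 0.6 0.5] grip 0.0008 0.0 q [-50.  19.  20.  88.  -7.  74.  56.]
shift now-axes [ 0.016 -0.     1.466] after-turn axes [0.013 0.002 1.466] turn [ 0.0005  0.0007 -0.0001] dist 0.117
```

View pics/w4.png

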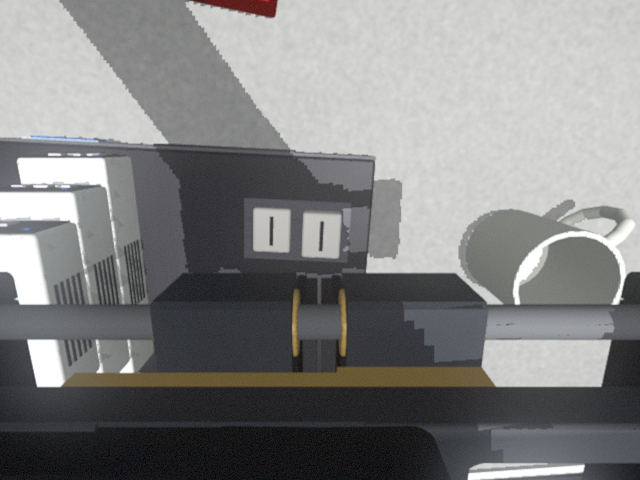

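The wrist view shows the column standing at the left and the outer key at (321,234), centre (0.546, 0.337, 0.060). The inner key is at (271,230) and 40 mm away, as the text says.

```bash
python3 -m creep '{"translation":[[0.016,0.03,0.3],[0,0,0.4],[0,0,0.4],[0,0,0.36],[0,0,0]],"turn":[[0,0,0],[0,0,0],[0,0,0],[0,0,0],[0,0,0]],"grip":[0,0,0,0,0]}' | egrep 'pos|^force'; python3 -m creep '{"translation":[[0,0,0.04],[0,0,0.04],[0,0,0.04],[0,0,0.02],[0,0,0]],"turn":[[0,0,0],[0,0,0],[0,0,0],[0,0,0],[0,0,0]],"grip":[0,0,0,0,0]}' | egrep 'pos|^force'
```

```text
tool_pos: [0.5446, 0.3376, 0.0629]
force: [0.5, 0.7, -0.3]
tool_pos: [0.5459, 0.3387, 0.053]
force: [1.9, 0.9, 2.9]
```

```bash
python3 -m creep '{"translation":[[0,0,0.03],[0,0,0.02],[0,0,0],[0,0,0]],"turn":[[0,0,0],[0,0,0],[0,0,0],[0,0,0]],"grip":[0,0,0,0]}' | egrep 'pos|^force'; python3 -m creep '{"translation":[[0,0,0.015],[0,0,0],[0,0,0]],"turn":[[0,0,0],[0,0,0],[0,0,0]],"grip":[0,0,0]}' | egrep 'pos|^force'
```

```text
tool_pos: [0.5459, 0.3387, 0.0504]
force: [-0.6, -0.6, 11.6]
tool_pos: [0.546, 0.3387, 0.0503]
force: [-2.6, -1.1, 17.6]
```

```bash
python3 -m creep '{"translation":[[0,0,-0.1],[0,0,-0.4],[0,0,-0.6],[0,0,-0.6],[0,0,0]],"turn":[[0,0,0],[0,0,0],[0,0,0],[0,0,0],[0,0,0]],"grip":[0,0,0,0,0]}' | egrep 'pos|^force';python3 -m creep '{"translation":[[0,0,0],[0,0,0]],"turn":[[0,0,0],[0,0,0]],"grip":[0,0]}' | egrep 'time|pos|^force'
python3 - <<'E'
from h import *
from cell import env
c=env.read_camera("wrist"); W=world(c)
f=c["frame"].astype(int); g=(f.max(-1)-f.min(-1)<40)
for lo,hi in ((.056,.066),(.0465,.054)):
  m=(W[...,2]>lo)&(W[...,2]<hi)&g&(c["z_map"]>0)
  _,l,st,ce=cv2.connectedComponentsWithStats(m.astype(np.uint8),connectivity=4)
  for k in range(1,len(st)):
    if st[k,4]>1000:
        P=W[l==k]; print(lo,st[k],cv2.minAreaRect(P[:,:2].astype(np.float32)),np.median(P[:,2]))
s=env.read_camera("side"); t=env.read_camera("top")
cv2.imwrite("pics/end.png",np.hstack([cv2.resize(s["frame"],(400,300)),cv2.resize(t["frame"],(400,300))])[:,:,::-1])
E
```

```text
tool_pos: [0.5466, 0.339, 0.1869]
force: [0.2, -1.1, -0.0]
time_s: 22.5
tool_pos: [0.5438, 0.3376, 0.1808]
force: [0.7, 0.6, -0.7]
0.056 [  46  158   93  146 1105] ((0.5194856524467468, 0.18654653429985046), (0.12625470757484436, 0.04541771858930588), 18.377843856811523) 0.06119311322019017
0.056 [ 248  214   39   47 1722] ((0.5405651330947876, 0.29742223024368286), (0.029716551303863525, 0.036227308213710785), 82.53943634033203) 0.059477285839231675
0.0465 [ 299  215   40   45 1606] ((0.5460200905799866, 0.33711203932762146), (0.03047775663435459, 0.03620775416493416), 82.10832977294922) 0.04938922845023391
```

View pics/end.png

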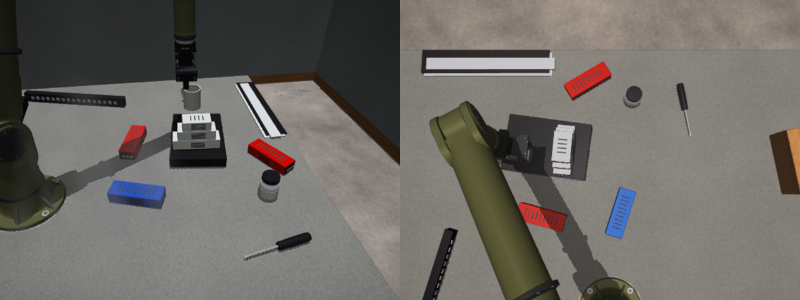

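The last picture shows all three cases stacked squarely at (197,135), with the mug, jar and screwdriver where they were. The outer key is now low (0.0494) and the inner one high (0.0595).

```bash
python3 -c "
from cell import env
print(env.sign_off())"
```

```text
the job is handed in; nothing more can be done
None
```

The job is handed in: the column stands centred to about 2 mm by camera, the outer key is fully down and the inner key has popped up, and the mug, jar and screwdriver were not touched; the hand-in call returned no verdict.

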